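Tip two standing boxes down into their taped parking places

TASK

On the garage shelf a cardboard carton and a shorter plastic case stand on end, each at one end of its own taped outline. Push each one over near its top with the fingertips, towards its outline, so that it falls flat on its broad front face and comes to rest wholly inside the tape. Only push: do not grasp or lift either box, and leave everything else where it is.

Things in the scene. Friction and masses are not known exactly. Their poses are not given: they have to be found in the camera images.
- carton: brown cardboard carton, the taller and wider of the two standing boxes, 0.28 kg (varies 25%), loose, standing on end: 38 thick (its x) x 86 wide (y) x 140 tall (z) mm. Origin at the centre of its foot; +x is square to its broad front face and points along its outline, the way it must fall. Its front lower edge starts 12 to 32 mm inside the outline's near end; tipped over that edge it lands inside. Balance point: about 0.27 rad of lean.
- carton_outline: flat rectangle of black tape stuck on the steel for the carton; clear inside 190 (along its x) x 136 (along its y) mm, tape 15 mm wide outside of that and too thin to feel. Origin at the rectangle's centre on the surface; the carton stands at its -x end and must fall along +x.
- carton_foot_l (a point): lower left corner of the carton's front face as it stands (left = its +y)
- carton_foot_r (a point): lower right corner of the carton's front face as it stands (left = its +y)
- carton_top_l (a point): upper left corner of the carton's front face as it stands (left = its +y)
- carton_top_r (a point): upper right corner of the carton's front face as it stands (left = its +y)
- case: grey hard plastic case, the shorter of the two standing boxes, 0.20 kg (varies 25%), loose, standing on end: 32 thick (its x) x 70 wide (y) x 112 tall (z) mm. Origin at the centre of its foot; +x is square to its broad front face and points along its outline, the way it must fall. Its front lower edge starts 12 to 32 mm inside the outline's near end; tipped over that edge it lands inside. Balance point: about 0.27 rad of lean.
- case_outline: flat rectangle of black tape stuck on the steel for the case; clear inside 160 (along its x) x 116 (along its y) mm, tape 15 mm wide outside of that and too thin to feel. Origin at the rectangle's centre on the surface; the case stands at its -x end and must fall along +x.
- case_foot_l (a point): lower left corner of the case's front face as it stands (left = its +y)
- case_foot_r (a point): lower right corner of the case's front face as it stands (left = its +y)
- case_top_l (a point): upper left corner of the case's front face as it stands (left = its +y)
- case_top_r (a point): upper right corner of the case's front face as it stands (left = its +y)
- bowl: bystander: black magnetic parts bowl with three flanged lug nuts, fixed to the steel, 100 mm across, 32 mm high; origin under its centre
- jar: bystander: glass jar with lid, 62 mm across, 78 mm high, loose; origin under its centre
- gauge: bystander: red tire pressure gauge lying flat, dial 52 mm across, 25 mm high, stem reaching 80 mm along its x; origin under the dial's centre
- clip: bystander: orange socket clip 28 x 130 mm (along y) with two upright sockets, 46 mm high; origin under its centre
- valve_tool: bystander: steel T-handled valve stem tool lying along its x, 135 mm long, 12 mm high; origin under its middle
- tape_roll: bystander: roll of black tape lying flat, 90 mm across, 18 mm high; origin under its centre

How it is judged:
By the outcome, as a careful person would: the job done as asked, in the order asked, and still so for the second after the job is handed in, with the robot touching nothing.
It also fails if it takes over 50 s, if anything falls off the work surface, if the arm or the gripper's body presses on something with over 40 N, if the wrist force passes 120 N, or if a joint passes its speed limit or range.

ROBOT

A 6-joint arm with a two-finger parallel gripper is mounted at the origin on the work surface. World frame = base frame: x ahead of the robot, y to its left, z up, the work surface at z = 0. Lengths are in m, angles in degrees, forces in N, time in s.
With the tool pointing down it reaches from about 0.3 to 0.875 m from the base axis. Payload 6.4 kg.
Tool frame: the origin (TCP) lies on the centre line of the jaws, within the pads' length; the fingertips stand 22 mm ahead of it and the grasp point (between the pads) lies 3 mm ahead of it; z points along the fingers, y is the line along which they close (so a half turn about z gives the same grasp; the last joint's range is limited). The gripper opens to 88 mm and grips with 3 to 60 N. Pads are 18 mm wide; open, the fingers measure 123 mm over their backs; the gripper's body (75 mm by 187 mm) begins 45 mm behind the grasp point.
Start: joints at [64.441, 10.359, 92.074, -0, 77.567, -11.82], TCP at [0.137, 0.559, 0.228] pointing down, gripper open.
Joint ranges: [-171.53, 171.53], [-51.25, 118.39], [17.06, 147.69], [-65.23, 245.23], [0, 150.52], [-178.68, 178.68]. Speed limits (degrees/s): [147.25, 147.25, 172.46, 180, 180, 180].

INTERFACE

Orientations are given as a 3x3 rotation matrix whose columns are the frame's x, y, z axes.
In Python, from rig import * gives the robot as it stands.
- The arm moves only by the shell command python3 -m inch 'ROWS' [OPENING] [FORCE]. ROWS is JSON, a list of rows, each a list of 2 entries, a list of its own where there are three numbers: the shift along the tool's x, y, z in mm, then the turn, a rotation vector about the tool's x, y, z in degrees. In form: [[[dx, dy, dz], [ax, ay, az]], ...]. A call has 1 to 12 rows; each row shifts and turns the commanded pose from where the row before left it, along the tool's axes as they then stand; what a row does not reach is not made up. A row lasts 1/8 s, in which the tool goes at most 62.5 mm and 10.7 degrees, less where a joint would pass 70% of its speed; a pose out of reach is approached as far as the arm can. A call is refused whole if a number of a shift passes 62.5 or a number of a turn 10.7, either way. A call with a gripper value outside its range is refused whole. OPENING is the opening, from 0 (shut) to 1 (fully open), set as the call begins (- or left out, the last holds). The fingers move at their own pace and stop on an object; FORCE is the grip in N (left out, the last holds). Time passes only in rows, so rows that do not move let the fingers close. It gives the time, the measured TCP pose, the force, the opening and the grip force at its end, in the units of the state.
- get_state(): the state, without advancing time (a new reading comes with each control period).
- read_camera(name): name is "scene" or "side" or "wrist"; returns a dict with "img" (480x640x3 uint8, red, green, blue), "camera_matrix" (3x3 intrinsics, pixels), "rvec" (rotation vector, rad) and "tvec" (3), from world to camera coordinates, as OpenCV has them; the wrist camera has in their place "tool_from_camera" (4x4, takes a point from camera to tool coordinates, whose origin is the TCP and whose axes are the flange's). Camera axes: x right, y down, z forward; pixel columns grow to the right and rows downward; lengths in m; the calibration is good to about 2 mm. A picture is of the moment at which its call begins: read the wrist's pose just before it. There is no depth.
- close_job(): hands the job in; it is judged then, once.
The state is a dict: "time_s": time; "q": joint angles; "dq": joint speeds; "tau": joint torques, N m; "tcp_pos": TCP position; "tcp_rot": TCP orientation; "ft_force": force on the tool from outside, world axes, zero at the start; "torque": the same for the moment, N m; "gripper_width": finger opening in m; "grasp_force": force on a finger pad.
Only numpy, scipy, OpenCV 4.12 (cv2) and the standard library are available. Lean on these libraries where they do the work, as an engineer would, in place of code of your own. Each camera call takes 0.05 s, during which the arm holds its last target. There are 200 camera calls.

## Working session

There is one attempt and no reset: what is moved stays moved. The work goes in short steps, Python scripts to look and compute and a shell command to move; the robot and the scene stay as the last step left them, time stands still between calls to the robot, and variables do not carry over. Pictures are saved under pics/ and viewed, at most 10 in all, crops included, and the job is handed in when it is done.

```bash
mkdir -p pics; ls
python3 - <<'E'
from rig import *
import cv2
for n in ["scene","side"]:
    c=read_camera(n); cv2.imwrite(f"pics/{n}0.png",c["img"][:,:,::-1]); print(n,c["camera_matrix"].tolist(),c["rvec"],c["tvec"])
s=get_state(); print(s["time_s"],s["tcp_rot"],s["tcp_pos"])
E
```

```text
pics
scene [[553.5362637764828, 0.0, 315.3842903020472], [0.0, 553.5362637764828, 236.49437558814344], [0.0, 0.0, 1.0]] [ 2.13328843  1.21886156 -0.46974633] [-0.23316086 -0.34459946  1.52917864]
side [[500.9398229529206, 0.0, 328.5386351791108], [0.0, 500.9398229529206, 236.70961073864677], [0.0, 0.0, 1.0]] [ 2.45453766 -0.3278976   0.10784301] [-0.59090799  0.10751476  0.99958581]
0.1 [[-9.71398330e-01  2.37454962e-01 -6.52572399e-04]
 [ 2.37455661e-01  9.71397400e-01 -1.37827510e-03]
 [ 3.06628870e-04 -1.49381114e-03 -9.99998837e-01]] [0.1363147  0.55810847 0.22763455]
```

View pics/scene0.png

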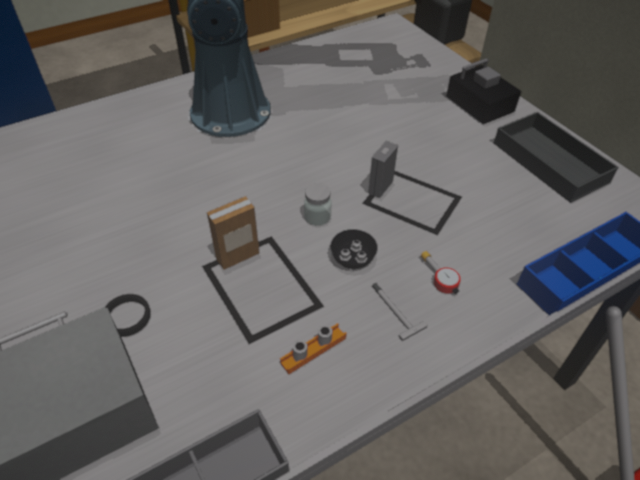

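View pics/side0.png

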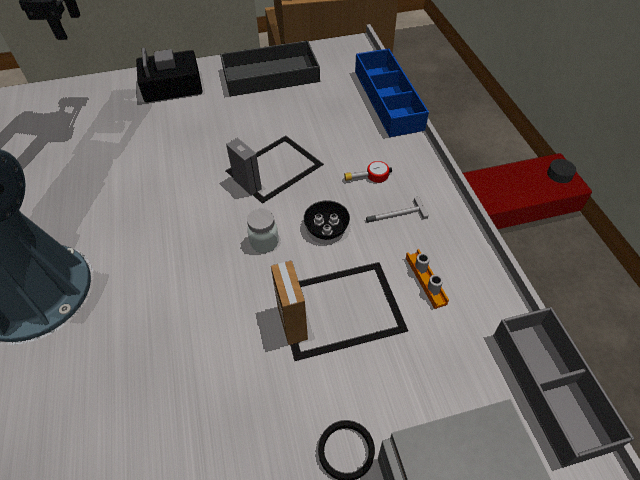

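The scene view shows the carton at about (235,235), with its outline running to (252,337)/(320,303). The case is at (383,170), with its outline running to (437,228)/(460,198). The jar at (318,205) and the bowl at (354,250) sit between them. I'll zoom in for the corners.

Run:
```python
import cv2,numpy as np
a=cv2.imread("pics/scene0.png");b=cv2.imread("pics/side0.png")
def crop(im,x,y,w=133,h=150,s=3):
    o=cv2.resize(im[y:y+h,x:x+w],None,fx=s,fy=s,interpolation=cv2.INTER_CUBIC)
    for k in range(0,w,10):
        if (x+k)%20==0 or True:
            xx=(k-(x%10))*s
            if xx>=0: cv2.line(o,(xx,0),(xx,8 if (x//10*10+k)%50 else 20),(0,0,255),1)
    for k in range(0,h,10):
        yy=(k-(y%10))*s
        if yy>=0: cv2.line(o,(0,yy),(8 if (y//10*10+k)%50 else 20,yy),(0,0,255),1)
    return o
cv2.imwrite("pics/z1.png",np.hstack([crop(a,200,190),crop(b,260,240)]))
cv2.imwrite("pics/z2.png",np.hstack([crop(a,340,130,133,120,3),crop(b,210,110,133,120,3)]))
```

```text
(no output)
```

View pics/z1.png

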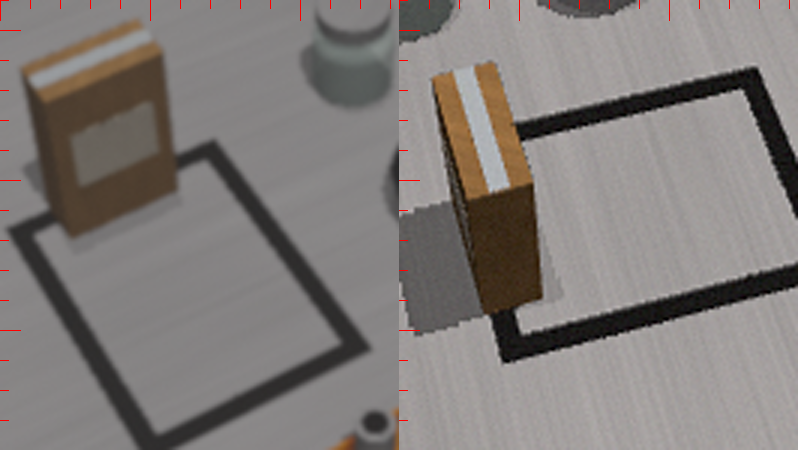

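View pics/z2.png

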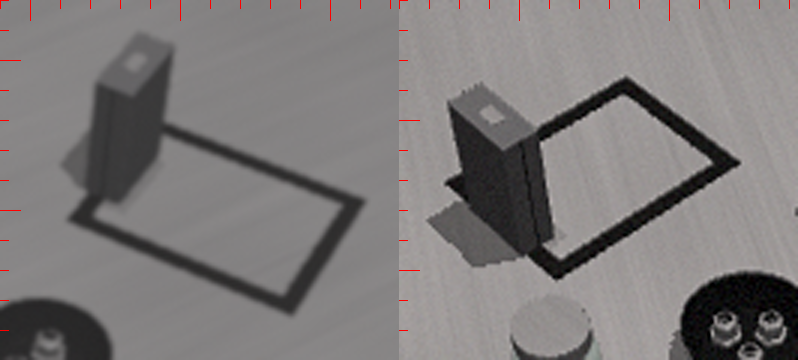

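Readings are in full-image pixels. In the scene view the carton's front foot is at (224,269)/(259.3,253.3) and its front top at (214.3,224)/(254.3,207.7). The case's front foot is at (379.3,198)/(393.3,180.7) and its front top at (383.3,162.3)/(398.3,145). The outlines' outer corners can be read in both views.

```bash
cat > geo.py <<'E'
import cv2,numpy as np
from rig import *
C={n:read_camera(n) for n in ("scene","side")}
def ray(n,p,z):
    c=C[n];R=cv2.Rodrigues(np.array(c["rvec"]))[0];o=-R.T@np.array(c["tvec"]).ravel()
    d=R.T@np.linalg.inv(c["camera_matrix"])@np.array([*p,1.])
    return (o+d*(z-o[2])/d[2])[:2]*1000
E
python3 - <<'E'
from geo import *
def sh(t,n,ps,z):
    P=[ray(n,p,z) for p in ps];print(t,n,[p.round().tolist() for p in P],"sides",[int(np.linalg.norm(P[i]-P[i-1])) for i in range(len(P))],"dirs",[int(np.degrees(np.arctan2(*(P[i]-P[i-1])[::-1]))) for i in range(len(P))])
sh("carton outl",'scene',[(202.7,266.7),(271,236.7),(323.3,306),(250,341)],0)
sh("carton outl",'side',[(295.7,360.7),(379,262.3)],0)
sh("carton foot f",'scene',[(224,269),(259.3,253.3)],0)
sh("carton top f,b",'scene',[(214.3,224),(254.3,207.7),(246.7,196.7),(207.3,212.7)],.14)
sh("carton top f,b",'side',[(304.7,301),(292,260.7),(271,265.7),(284.3,306)],.14)
sh("carton foot near f,b",'side',[(307.3,339.3),(288.7,344.7)],0)
sh("case outl",'scene',[(362.7,202.7),(437.3,235),(462,197.3)],0)
sh("case outl",'side',[(262.7,203),(323.7,164),(286,135.7),(225.3,171)],0)
sh("case foot f",'scene',[(379.3,198),(393.3,180.7)],0)
sh("case top f,b",'scene',[(383.3,162.3),(398.3,145),(386,140.7),(371.7,156.7)],.112)
sh("case top f,b",'side',[(255.3,154.3),(237.7,137.7),(226.3,143.3),(243.7,160)],.112)
sh("case foot near f,b",'side',[(261.3,189.3),(252.7,195)],0)
sh("jar top",'scene',[(318,190)],.078); sh("jar top",'side',[(261,219)],.078)
E
```

```text
carton outl scene [[474.0, -283.0], [471.0, -121.0], [687.0, -117.0], [686.0, -277.0]] sides [211, 162, 216, 159] dirs [-178, 91, 0, -90]
carton outl side [[474.0, -284.0], [689.0, -117.0]] sides [272, 272] dirs [-142, 37]
carton foot f scene [[502.0, -247.0], [501.0, -164.0]] sides [82, 82] dirs [-89, 90]
carton top f,b scene [[505.0, -250.0], [504.0, -165.0], [469.0, -165.0], [471.0, -250.0]] sides [34, 84, 35, 84] dirs [0, 90, 178, -88]
carton top f,b side [[505.0, -250.0], [502.0, -165.0], [465.0, -166.0], [471.0, -250.0]] sides [34, 84, 37, 84] dirs [0, 91, -178, -86]
carton foot near f,b side [[504.0, -248.0], [468.0, -250.0]] sides [35, 35] dirs [2, -177]
case outl scene [[484.0, 113.0], [652.0, 197.0], [587.0, 324.0]] sides [235, 188, 142] dirs [-115, 26, 117]
case outl side [[486.0, 110.0], [653.0, 197.0], [587.0, 324.0], [418.0, 237.0]] sides [143, 188, 143, 189] dirs [-61, 27, 117, -152]
case foot f scene [[491.0, 155.0], [458.0, 219.0]] sides [71, 71] dirs [-63, 116]
case top f,b scene [[494.0, 152.0], [461.0, 216.0], [435.0, 201.0], [465.0, 141.0]] sides [30, 72, 30, 67] dirs [21, 116, -150, -63]
case top f,b side [[490.0, 151.0], [462.0, 215.0], [434.0, 203.0], [463.0, 140.0]] sides [29, 69, 29, 69] dirs [22, 113, -156, -65]
case foot near f,b side [[491.0, 154.0], [469.0, 141.0]] sides [25, 25] dirs [29, -150]
jar top scene [[466.0, 2.0]] sides [0] dirs [0]
jar top side [[470.0, -4.0]] sides [0] dirs [0]
```

Both views agree to about 3 mm, and the measured sizes match the ones given.

- **Carton:** yaw about 0°, back face at x≈466, centred on y≈-207.
- **Case:** yaw about 26°, back centre at about (447,171).

I'll turn the tool square, shut the fingers and travel behind the carton.

```bash
python3 -m inch '[[[0,0,0],[0,0,-6.9]],[[0,0,0],[0,0,-6.9]],[[-15,-40,0],[0,0,0]],[[-15,-42,0],[0,0,0]],[[-15,-42,0],[0,0,0]],[[-15,-42,0],[0,0,0]],[[-15,-42,0],[0,0,0]],[[-15,-42,0],[0,0,0]],[[-15,-42,0],[0,0,0]],[[-15,-42,0],[0,0,0]],[[-15,-42,0],[0,0,0]]]' 0 20
python3 -m inch '[[[-15,-42,0],[0,0,0]],[[-15,-42,0],[0,0,0]],[[-15,-42,0],[0,0,0]],[[-15,-42,0],[0,0,0]],[[-15,-42,0],[0,0,0]],[[-15,-42,0],[0,0,0]],[[-15,-42,0],[0,0,0]],[[-15,-42,0],[0,0,0]],[[-15,-42,0],[0,0,0]],[[0,0,0],[0,0,0]]]'
```

```text
time_s: 1.58
tcp_pos: [0.2721, 0.1814, 0.2285]
tcp_rot: [[-1.0, -0.002, 0.001], [-0.002, 1.0, 0.0], [-0.001, 0.0, -1.0]]
ft_force: [-0.4, -0.1, 1.2]
gripper_width: 0.0007
grasp_force: 0.0
time_s: 2.82
tcp_pos: [0.4076, -0.1973, 0.2281]
tcp_rot: [[-1.0, 0.002, -0.001], [0.002, 1.0, 0.0], [0.001, 0.0, -1.0]]
ft_force: [-1.3, 0.5, 0.6]
gripper_width: 0.0006
grasp_force: 0.0
```

```bash
python3 -m inch '[[[0,-5,20],[0,0,0]],[[0,-5,25],[0,0,0]],[[0,0,25],[0,0,0]],[[0,0,16],[0,0,0]],[[-10,0,0],[0,0,0]],[[-10,0,0],[0,0,0]],[[-8,0,0],[0,0,0]],[[0,0,0],[0,0,0]]]'
python3 - <<'E'
from rig import *
import cv2
cv2.imwrite("pics/s1.png",cv2.resize(read_camera("side")["img"][180:400,200:460,::-1],None,fx=3,fy=2.7))
E
```

```text
time_s: 3.82
tcp_pos: [0.4363, -0.2053, 0.143]
tcp_rot: [[-1.0, -0.002, 0.001], [-0.002, 1.0, -0.001], [-0.001, -0.001, -1.0]]
ft_force: [-0.1, -0.5, 0.0]
gripper_width: 0.0005
grasp_force: 0.0
```

View pics/s1.png

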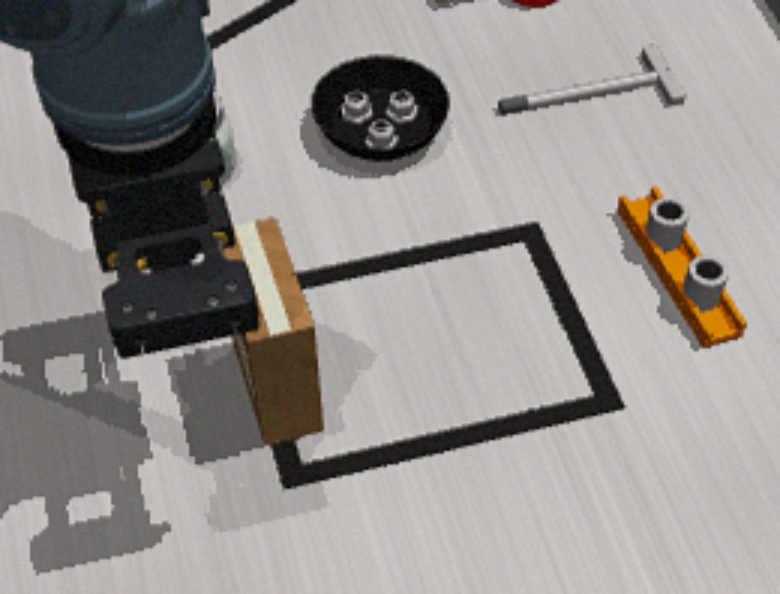

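The carton is standing with the fingers just behind its back face, and the gripper body is clear above it. Pushing slowly.

```bash
python3 -m inch '[[[-5,0,0],[0,0,0]],[[-5,0,0],[0,0,0]],[[-5,0,0],[0,0,0]],[[-5,0,0],[0,0,0]],[[-5,0,0],[0,0,0]],[[-5,0,0],[0,0,0]],[[-5,0,0],[0,0,0]],[[-5,0,0],[0,0,0]]]'
python3 -m inch '[[[-5,0,0],[0,0,0]],[[-5,0,0],[0,0,0]],[[-5,0,0],[0,0,0]],[[-5,0,0],[0,0,0]],[[0,0,0],[0,0,0]],[[0,0,0],[0,0,0]],[[0,0,0],[0,0,0]]]'
python3 - <<'E'
from rig import *
import cv2
cv2.imwrite("pics/s2.png",cv2.resize(read_camera("side")["img"][180:400,200:460,::-1],None,fx=3,fy=2.7))
E
```

```text
time_s: 4.88
tcp_pos: [0.4757, -0.2051, 0.1424]
tcp_rot: [[-1.0, -0.001, -0.0], [-0.001, 1.0, 0.0], [0.0, 0.0, -1.0]]
ft_force: [0.4, -0.8, -0.8]
gripper_width: 0.0004
grasp_force: 0.0
time_s: 5.75
tcp_pos: [0.4952, -0.205, 0.1424]
tcp_rot: [[-1.0, -0.001, -0.0], [-0.001, 1.0, 0.0], [0.0, 0.0, -1.0]]
ft_force: [0.3, 0.5, 0.2]
gripper_width: 0.0002
grasp_force: 0.0
```

View pics/s2.png

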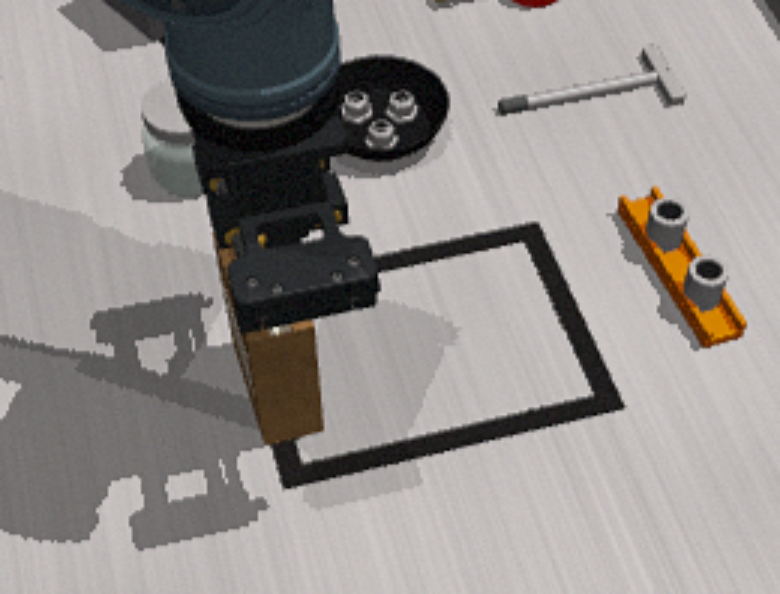

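The gripper has moved but the carton looks unmoved, and there was no force. I'll check this against the other views and a projected TCP before doing anything else.

Run:
```python
from geo import *
s=get_state();p=np.array(s["tcp_pos"]);R=np.array(s["tcp_rot"]);print(p,s["ft_force"])
for n in C:
    c=C[n]
    for d in (0,.022): print(n,cv2.projectPoints((p+R[:,2]*d)[None],np.array(c["rvec"]),np.array(c["tvec"]),c["camera_matrix"],None)[0].ravel().round(1))
w=read_camera("wrist")["img"]
a=cv2.resize(C["scene"]["img"][140:340,170:360],(400,421)); b=cv2.resize(w,(400,300));b=cv2.copyMakeBorder(b,0,121,0,0,0)
cv2.imwrite("pics/s3.png",np.hstack([a,b])[:,:,::-1])
```

```text
[ 0.49527704 -0.20507249  0.14245332] [-0.78641391 -0.37193657 -0.2133632 ]
scene [233.6 211.3]
scene [234.8 219.2]
side [293.  279.3]
side [293.7 286.4]
```

View pics/s3.png

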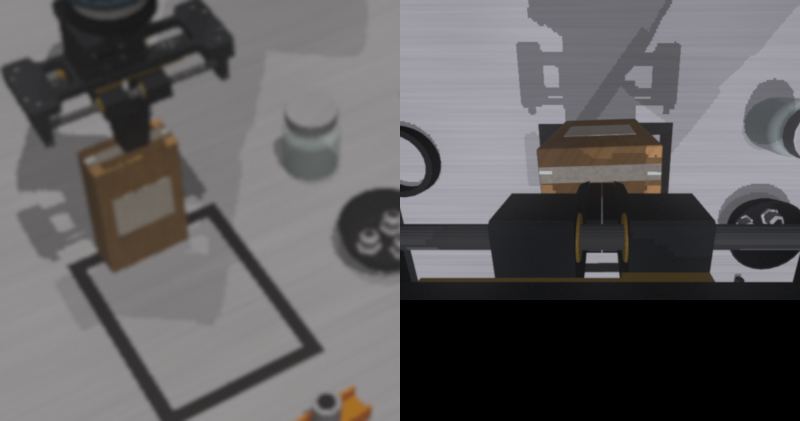

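All three views show the carton still upright with the fingertips passing just above its top. The visible tip in the scene, about (232,210), sits at the projected TCP rather than 22 mm beyond it. I'll back off and measure the real tip from two views against open floor.

```bash
python3 -m inch '[[[0,0,-15],[0,0,0]],[[20,0,0],[0,0,0]],[[30,0,0],[0,0,0]],[[30,0,0],[0,0,0]],[[0,0,15],[0,0,0]],[[0,0,15],[0,0,0]],[[0,0,10],[0,0,0]],[[0,0,0],[0,0,0]]]'
python3 - <<'E'
from geo import *
s=get_state();p=np.array(s["tcp_pos"]);R=np.array(s["tcp_rot"]);print(p,s["ft_force"])
o=[]
for n in C:
    c=C[n]; im=C[n]["img"].copy(); 
    q=[cv2.projectPoints((p+R[:,2]*d)[None],np.array(c["rvec"]),np.array(c["tvec"]),c["camera_matrix"],None)[0].ravel() for d in (0,.022)]
    print(n,q)
    x,y=(q[0]-[50,60]).astype(int); print("crop",x,y)
    k=cv2.resize(im[y:y+120,x:x+100],None,fx=4,fy=4)
    for t,col in zip(q,((0,255,0),(255,0,0))): cv2.circle(k,tuple(int(v) for v in (t-[x,y])*4),3,col,-1)
    o.append(k)
cv2.imwrite("pics/s4.png",np.hstack(o)[:,:,::-1])
E
```

```text
time_s: 6.95
tcp_pos: [0.4151, -0.2045, 0.1161]
tcp_rot: [[-1.0, -0.002, -0.002], [-0.002, 1.0, 0.002], [0.002, 0.002, -1.0]]
ft_force: [-0.3, -0.0, -0.2]
gripper_width: 0.0004
grasp_force: 0.0
[ 0.41565239 -0.20508111  0.11723354] [ 0.18358978 -0.19371938 -0.37376568]
scene [array([218.46003522, 196.22079657]), array([219.80813582, 203.94433146])]
crop 168 136
side [array([248.05931106, 297.87503499]), array([249.70969242, 304.52512355])]
crop 198 237
```

View pics/s4.png

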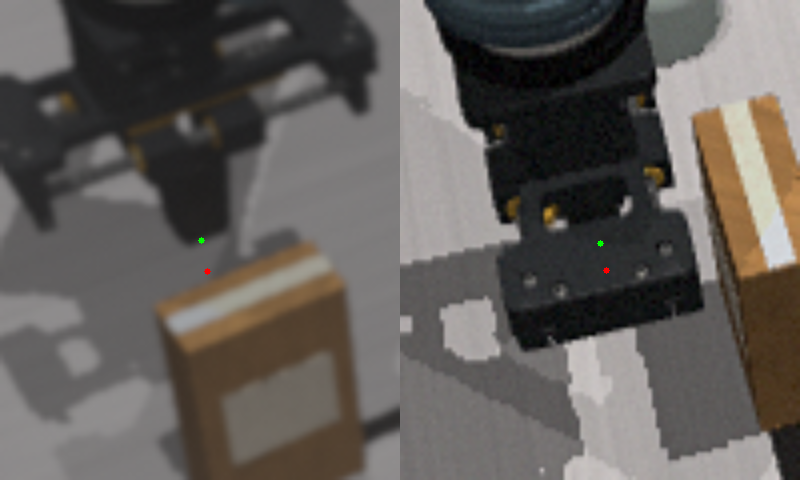

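The visible fingertip in the scene crop is at about (195,243), on the TCP mark (green), so the real tip is about 22 mm higher than specified. I'll work with tip z ≈ TCP z. At TCP z≈0.113 the tips bear near the carton's top and the gripper body stays clear.

```bash
python3 -m inch '[[[-10,0,4],[0,0,0]],[[-10,0,0],[0,0,0]],[[-8,0,0],[0,0,0]],[[-5,0,0],[0,0,0]],[[-5,0,0],[0,0,0]],[[-5,0,0],[0,0,0]],[[-5,0,0],[0,0,0]],[[-5,0,0],[0,0,0]],[[-5,0,0],[0,0,0]]]'
python3 -m inch '[[[-5,0,0],[0,0,0]],[[-5,0,0],[0,0,0]],[[-4,0,0],[0,0,0]],[[-4,0,0],[0,0,0]],[[0,0,0],[0,0,0]],[[0,0,0],[0,0,0]],[[0,0,0],[0,0,0]],[[0,0,0],[0,0,0]]]'
python3 - <<'E'
from rig import *
import cv2
cv2.imwrite("pics/s5.png",cv2.resize(read_camera("side")["img"][180:400,200:460,::-1],None,fx=3,fy=2.7))
E
```

```text
time_s: 8.18
tcp_pos: [0.4737, -0.2051, 0.1134]
tcp_rot: [[-1.0, -0.001, 0.0], [-0.001, 1.0, -0.0], [-0.0, -0.0, -1.0]]
ft_force: [-0.5, -0.7, -0.3]
gripper_width: 0.0006
grasp_force: 0.1
time_s: 9.18
tcp_pos: [0.4913, -0.2051, 0.1134]
tcp_rot: [[-1.0, -0.001, -0.0], [-0.001, 1.0, -0.0], [0.0, -0.0, -1.0]]
ft_force: [0.4, -0.5, 0.4]
gripper_width: 0.0003
grasp_force: 0.0
```

View pics/s5.png

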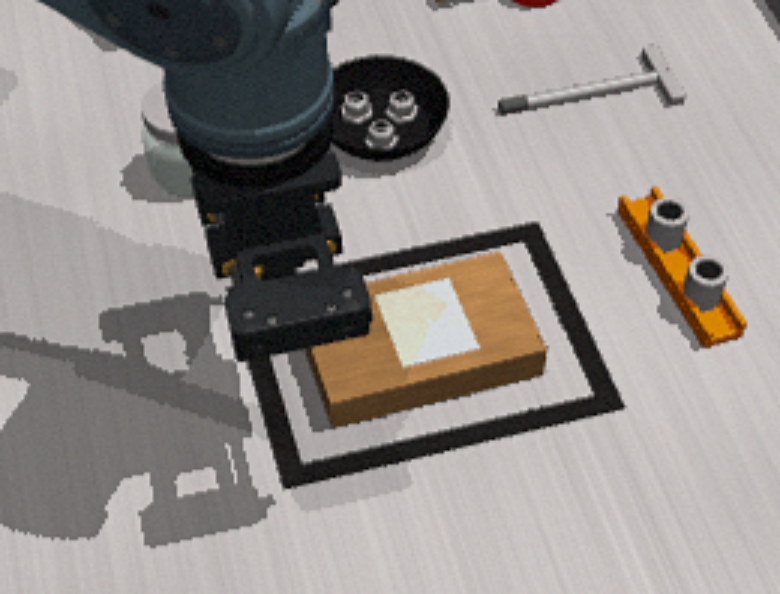

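The carton lies flat, well inside its tape on all sides. Next I'll raise the tool and move it behind the case, turned square to it.

```bash
python3 -m inch '[[[10,0,-10],[0,0,0]],[[0,0,-30],[0,0,0]],[[0,0,-35],[0,0,0]],[[0,0,-30],[0,0,0]],[[8,40,0],[0,0,0]],[[8,40,0],[0,0,0]],[[8,40,0],[0,0,0]],[[8,40,0],[0,0,0]],[[8,40,0],[0,0,0]],[[8,40,0],[0,0,0]],[[8,40,0],[0,0,0]],[[8,40,0],[0,0,0]]]'
python3 -m inch '[[[8,36,0],[0,0,0]],[[0,0,0],[0,0,-8.7]],[[0,0,0],[0,0,-8.7]],[[0,0,0],[0,0,-8.7]],[[0,0,0],[0,0,0]],[[0,0,0],[0,0,0]]]'
```

```text
time_s: 10.72
tcp_pos: [0.4163, 0.1158, 0.2191]
tcp_rot: [[-1.0, -0.001, 0.001], [-0.001, 1.0, -0.0], [-0.001, -0.0, -1.0]]
ft_force: [0.5, -0.0, 0.1]
gripper_width: 0.0004
grasp_force: 0.0
time_s: 11.48
tcp_pos: [0.4089, 0.1507, 0.2187]
tcp_rot: [[-0.899, -0.438, 0.0], [-0.438, 0.899, -0.0], [-0.0, -0.0, -1.0]]
ft_force: [0.4, 0.9, 0.2]
gripper_width: 0.0005
grasp_force: 0.0
```

```bash
python3 -m inch '[[[0,1.5,35],[0,0,0]],[[0,0,40],[0,0,0]],[[0,0,35],[0,0,0]],[[0,0,16],[0,0,0]],[[-10,0,0],[0,0,0]],[[-10,0,0],[0,0,0]],[[-5,0,0],[0,0,0]],[[-4,0,0],[0,0,0]],[[-4,0,0],[0,0,0]],[[-4,0,0],[0,0,0]],[[-4,0,0],[0,0,0]],[[-4,0,0],[0,0,0]]]'
python3 -m inch '[[[-4,0,0],[0,0,0]],[[-4,0,0],[0,0,0]],[[-4,0,0],[0,0,0]],[[-4,0,0],[0,0,0]],[[-4,0,0],[0,0,0]],[[0,0,0],[0,0,0]],[[0,0,0],[0,0,0]],[[0,0,0],[0,0,0]]]'
python3 -m inch '[[[15,0,-10],[0,0,0]],[[30,0,-20],[0,0,0]],[[30,0,-40],[0,0,0]],[[20,0,-50],[0,0,0]],[[0,0,0],[0,0,0]],[[0,0,0],[0,0,0]]]'
python3 - <<'E'
from geo import *
a=C["side"]["img"][110:390,190:450]; b=C["scene"]["img"][130:370,190:470]
cv2.imwrite("pics/s6.png",np.hstack([cv2.resize(a,(400,431)),cv2.resize(b,(400,431))])[:,:,::-1])
E
```

```text
time_s: 12.98
tcp_pos: [0.4489, 0.1721, 0.0924]
tcp_rot: [[-0.898, -0.441, -0.0], [-0.441, 0.898, -0.0], [0.0, 0.0, -1.0]]
ft_force: [0.5, 1.0, 0.3]
gripper_width: 0.0006
grasp_force: 0.1
time_s: 13.98
tcp_pos: [0.4665, 0.1808, 0.0924]
tcp_rot: [[-0.898, -0.441, -0.0], [-0.441, 0.898, -0.0], [0.0, 0.0, -1.0]]
ft_force: [-0.6, -0.4, 0.3]
gripper_width: 0.0005
grasp_force: 0.0
time_s: 14.72
tcp_pos: [0.3813, 0.139, 0.2123]
tcp_rot: [[-0.898, -0.441, 0.001], [-0.441, 0.898, 0.0], [-0.001, -0.0, -1.0]]
ft_force: [-0.0, -0.3, -0.7]
gripper_width: 0.0002
grasp_force: 0.0
```

View pics/s6.png

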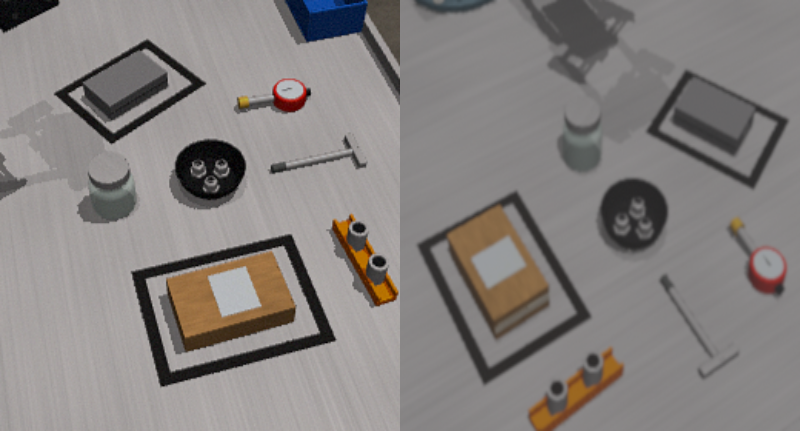

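Both boxes lie flat with the tape visible around them, and the bystanders are undisturbed. The case's near-end margin is the tight one, so I'll check it numerically.

Run:
```python
from geo import *
c=C["side"];g=cv2.cvtColor(c["img"],cv2.COLOR_RGB2GRAY)
O=np.array([536,217.]);d=np.array([.889,.457]);n=np.array([-d[1],d[0]])
for l in (-45,-38,-30,-20,-10,0,10,20,30,38):
    P=np.array([[*(O+a*d+l*n)/1000,0] for a in range(-100,-40,4)])
    q=cv2.projectPoints(P,np.array(c["rvec"]),np.array(c["tvec"]),c["camera_matrix"],None)[0].reshape(-1,1,2).astype(np.float32)
    print(l,cv2.remap(g,q,None,cv2.INTER_LINEAR).ravel())
for n_,p in (("near foot",(262.8,186)),("far foot",(245.9,173))):
    v=ray("side",p,0)-O; print(n_,v@d,v@n)
```

```text
-45 [144 107  26  30  22  77 160 160 161 160 160 160 159 158 158]
-38 [145 115  18  24  17  90 162 157 162 161 157 157 151 140 151]
-30 [142 113   5  24  18  90 147 120  90  54  40  48  42  40  40]
-20 [144  97  20  21  12  91 159  93  97  62  38  32  38  45  39]
-10 [145 112  17  23  18  83 148  96  97  64  37  43  38  55  55]
0 [142 124  19  23  14  86 141  73  99  61  35  38  39  72 112]
10 [145 106  19  19  11  89 150 110  98  61  36  39  40  85 110]
20 [143  91  15  25  19 109 163  97  98  69  34  39  37  80 108]
30 [164 130  25  23  26 100 169 101  96  72  38  38  35  78 108]
38 [164 108  18  26  28  94 165 153 110 110  37  36  39  76 108]
near foot -59.76100924113232 -29.679399668483896
far foot -63.142044613111004 32.122930901985484
```

The tape's inner edge is at -80 mm and the case's edge is at about -64 mm, which leaves a 15 mm margin. The carton is clear of its tape on all sides.

```bash
python3 -c "
from rig import *
print(close_job())"
```

```text
the job is handed in; nothing more can be done
None
```

Both boxes were pushed over and lie flat on their front faces inside their tape, with nothing else moved; the job is handed in at about 15 s, after a first pass at the carton went over its top without touching it.

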